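# Set the charging bay's air shutter to half open

### The arm

A 7-joint arm with a two-finger parallel gripper is mounted at the origin on the work surface. World frame = base frame: x ahead of the robot, y to its left, z up, the work surface at z = 0. Lengths are in m, angles in rad, forces in N, time in s.
With the tool pointing down it reaches from about 0.425 to 0.925 m from the base axis. Payload 6.8 kg.
Tool frame: the origin (TCP) lies midway between the tips of the shut fingers; the grasp point (between the pads) lies 19 mm behind it; x points along the fingers, z is the direction in which the jaws open and shut, and the axes are right-handed (so a half turn about x gives the same grasp; the last joint's range is limited). The gripper opens to 85 mm and grips with 20 to 120 N. Pads are 22 mm wide; open, the fingers measure 114 mm over their backs; the gripper's body (76 mm by 85 mm) begins 54 mm behind the grasp point. The pads swing forward as they close: fully open they stand 13 mm farther back than shut.
Start: joints at [1.17, 0.477, 0.022, 1.555, -0.011, 1.109, -0.083], TCP at [0.195, -0.646, 0.231] pointing down, gripper open.
Joint ranges: [-2.96, 2.96], [-0.34, 2.1], [-1.41, 1.46], [0.24, 2.44], [-1.37, 4.51], [0.17, 1.92], [-2.96, 2.96]. Speed limits (rad/s): [2.39, 2.39, 3.14, 3.14, 3.14, 3.14, 3.14].

### API

Orientations are given as a unit quaternion [w, x, y, z].
In Python, from station import bot gives the robot as it stands. The module is installed in compiled form; this text tells all that it offers.
- The arm moves only by the shell command python3 -m jog 'ROWS' [FORCE]. ROWS is text: rows parted by semicolons, each of 7 numbers parted by spaces: the shift along the tool's x, y, z in mm, then the turn, a rotation vector about the tool's x, y, z in units of 6 degrees (1.0 is 6 degrees), then the finger opening in mm, from 0 to 85.4. A call has 1 to 5 rows; each row shifts and turns the commanded pose from where the row before left it, along the tool's axes as they then stand; what a row does not reach is not made up. A row lasts 1/10 s, in which the tool goes at most 50 mm and 8.59 degrees, less where a joint would pass 70% of its speed; a pose out of reach is approached as far as the arm can. A call with a gripper value outside its range is refused whole. The fingers move at their own pace and stop on an object; FORCE is the grip in N (left out, the last holds). Time passes only in rows, so rows that do not move let the fingers close. It gives the time, the measured TCP pose, the force and the opening at its end, in the units of the state.
- bot.get_obs(): the state, without advancing time (a new reading comes with each control period).
- bot.read_camera(name): name is "scene" or "top" or "wrist"; returns (picture, depth): 400x640x3 uint8, red, green, blue; 400x640 float32, m along the optical axis (not along the pixel's ray), 0 where there is no reading.
- bot.calibration(name): a dict with "fx", "fy", "cx", "cy" (pixels), "T" (4x4, takes a point from camera to world coordinates). Camera axes: x right, y up, looking along -z (the intrinsics and any distortion apply to the point x, -y, -z); pixel columns grow to the right and rows downward; lengths in m; the calibration is good to about 2 mm. A picture is of the moment at which its call begins: read the wrist's pose just before it. calibration takes no time and is no camera call; for the wrist camera it gives the pose at the moment of the call.
- bot.hand_in(): hands the job in, once; it reports no verdict.
The state is a dict: "t": time; "q": joint angles; "joint_vel": joint speeds; "joint_torque": joint torques, N m; "eef_pos": TCP position; "tool_rot": TCP orientation; "contact_force": force on the tool from outside, world axes, zero at the start; "torque": the same for the moment, N m; "gripper_width": opening from 0.0 (shut) to 1.0 (fully open).
Only numpy, scipy, OpenCV 4.12 (cv2) and the standard library are available. Lean on these libraries where they do the work, as an engineer would, in place of code of your own. Each camera call takes 0.05 s, during which the arm holds its last target.

### The job

The blue battery pack is going on charge, so set the air shutter of its own bay to half open: with the fingertips push the black thumb tab of the shutter in front of that pack towards the pack until the shutter is past its red stop pin and the pin drops, then let go so that it springs back and catches on the pin. Leave the other shutter closed, and do not lift or shift the packs or anything else on the bench.

Things in the scene. Friction and masses are not known exactly. Their poses are not given: they have to be found in the camera images.
- station: green steel battery charging station fixed to the bench, 300 (x) x 360 (y) mm, deck 100 mm above the bench; origin at the centre of its underside, +x from the shutters to the bays, +y its left. Two lanes on the deck, 85 mm left (+y) and right (-y) of the middle: at +x a shallow bay with a pack, at -x the sprung air shutter of that bay with its black thumb tab.
- shutter_left (a joint): travel in m of the left air shutter (+y lane) along the station's +x, towards its bay: 0 = closed, held by its spring; 0.033 = half open, resting on its dropped stop pin; 0.066 = end stop. The spring pushes back with about 4 N at 0 and 9 N at the end; damping adds 2 N at 50 mm/s. Let go before about 0.032 it returns to 0.
- tab_left (a point): centre of the upright push face (46 wide x 26 mm high, looks to station -x) of the left shutter's black thumb tab; moves with it. The tab slopes down behind the face over 45 mm; the thin shutter plate, top 13 mm below this point, reaches 55 mm to -x. With the shutter closed the stop pin's bracket begins 44 mm to +y and 4 mm to -x of this point, its head 44 mm above it.
- pin_left (a joint): drop in m of the left shutter's sprung stop pin (steel, round red head 22 mm across, in a steel bracket): 0 = riding on the shutter's brass catch bar, 0.010 = dropped behind the bar, blocking the shutter's return at half open. It drops by itself as the shutter passes 0.028 to 0.034.
- shutter_right (a joint): travel in m of the right air shutter (-y lane) along the station's +x, towards its bay: 0 = closed, held by its spring; 0.033 = half open, resting on its dropped stop pin; 0.066 = end stop. The spring pushes back with about 4 N at 0 and 9 N at the end; damping adds 2 N at 50 mm/s. Let go before about 0.032 it returns to 0.
- tab_right (a point): centre of the upright push face (46 wide x 26 mm high, looks to station -x) of the right shutter's black thumb tab; moves with it. The tab slopes down behind the face over 45 mm; the thin shutter plate, top 13 mm below this point, reaches 55 mm to -x. With the shutter closed the stop pin's bracket begins 44 mm to -y and 4 mm to -x of this point, its head 44 mm above it.
- pin_right (a joint): drop in m of the right shutter's sprung stop pin (steel, round red head 22 mm across, in a steel bracket): 0 = riding on the shutter's brass catch bar, 0.010 = dropped behind the bar, blocking the shutter's return at half open. It drops by itself as the shutter passes 0.028 to 0.034.
- pack_center (a point): centre of the battery pack: blue block with a black band and four small light dots, 90 x 60 x 36 mm, loose in the left or the right bay (97 mm to +x of the station's origin), the top 36 mm above the deck
- blank_center (a point): centre of the plain white dummy block that fills the other bay, 90 x 60 x 36 mm, loose
- paint_can: bystander: can with a blue label, 84 mm across, 120 mm high; origin at the centre of its underside
- tape_roll: bystander: yellow ring lying flat, 90 mm across, 25 mm high; origin at the centre of its underside
- blue_bin: bystander: open blue bin 200 x 140 x 90 mm; origin at the centre of its underside
- screwdriver: bystander: screwdriver with a red handle lying on the bench at the robot's left
- white_carton: bystander: white carton 100 x 140 x 60 mm; origin at the centre of its underside
Not all that is in view belongs to the job. Of the things that look like the part that bears pack_center, the smallest one is meant.

How it is judged:
On the way, in this order (a step that is already met when the one before it is completed fails the run):
1. the shutter of the battery pack's bay is pushed past its stop pin and the pin has dropped (((y of pack_center in the frame of station above 0 m and value of joint shutter_left above 0.03 m and value of joint pin_left above 0.006 m) or (y of pack_center in the frame of station below 0 m and value of joint shutter_right above 0.03 m and value of joint pin_right above 0.006 m))).
2. let go, it has sprung back and rests on the pin (((y of pack_center in the frame of station above 0 m and value of joint shutter_left between 0.028 and 0.038 m and value of joint pin_left above 0.006 m and velocity of joint shutter_left between -0.01 and 0.01 m/s and value of joint shutter_right below 0.004 m and contact force between the fingers and station below 0.2 N) or (y of pack_center in the frame of station below 0 m and value of joint shutter_right between 0.028 and 0.038 m and value of joint pin_right above 0.006 m and velocity of joint shutter_right between -0.01 and 0.01 m/s and value of joint shutter_left below 0.004 m and contact force between the fingers and station below 0.2 N))), for 0.2 s.
At the end, for the whole second after the job is handed in: The shutter of the bay with the blue battery pack rests at 28 to 38 mm of its 66 mm travel with its stop pin dropped by more than 6 mm, not moving and not touched; the other shutter is closed (under 4 mm); both packs are within 12 mm and the bystanders within 20 mm of where they stood (((y of pack_center in the frame of station above 0 m and value of joint shutter_left between 0.028 and 0.038 m and value of joint pin_left above 0.006 m and velocity of joint shutter_left between -0.01 and 0.01 m/s and value of joint shutter_right below 0.004 m and contact force between the fingers and station below 0.2 N) or (y of pack_center in the frame of station below 0 m and value of joint shutter_right between 0.028 and 0.038 m and value of joint pin_right above 0.006 m and velocity of joint shutter_right between -0.01 and 0.01 m/s and value of joint shutter_left below 0.004 m and contact force between the fingers and station below 0.2 N)) and not (distance of pack_center from where it was at the start of the episode above 0.012 m) and not (distance of blank_center from where it was at the start of the episode above 0.012 m) and not (distance of paint_can from where it was at the start of the episode above 0.02 m) and not (distance of tape_roll from where it was at the start of the episode above 0.02 m) and not (distance of blue_bin from where it was at the start of the episode above 0.02 m) and not (distance of screwdriver from where it was at the start of the episode above 0.02 m) and not (distance of white_carton from where it was at the start of the episode above 0.02 m)).
It fails at once if the other bay's shutter is pushed open (more than 12 mm) ((y of pack_center in the frame of station above 0 m and value of joint shutter_right above 0.012 m) or (y of pack_center in the frame of station below 0 m and value of joint shutter_left above 0.012 m)).
It fails at once if a pack is lifted or shifted by more than 12 mm (distance of any of pack_center, blank_center from where it was at the start of the episode above 0.012 m).
It fails at once if a bystander is lifted, knocked or shifted by more than 20 mm (distance of any of paint_can, tape_roll, blue_bin, screwdriver, white_carton from where it was at the start of the episode above 0.02 m).
It also fails if it takes over 35 s, if anything falls off the work surface, if the arm or the gripper's body presses on something with over 40 N, if the wrist force passes 120 N, or if a joint passes its speed limit or range.

## Working session

There is one attempt and no reset: what is moved stays moved. The work goes in short steps, Python scripts to look and compute and a shell command to move; the robot and the scene stay as the last step left them, time stands still between calls to the robot, and variables do not carry over. Pictures are saved under pics/ and viewed, and the job is handed in when it is done.

```bash
mkdir -p pics; python3 - <<'E'
from station import bot
import cv2,numpy as np
o=bot.get_obs();print({k:np.round(v,3) for k,v in o.items()})
for n in("scene","top"):
    p,d=bot.read_camera(n);np.savez(f"pics/{n}0.npz",p=p,d=d)
    cv2.imwrite(f"pics/{n}0.png",p[:,:,::-1])
    c=bot.calibration(n);print(n,c)
E
```

```text
{'t': np.float64(0.0), 'q': array([ 1.17 ,  0.478,  0.022,  1.556, -0.011,  1.109, -0.083]), 'joint_vel': array([-0.   , -0.   ,  0.   , -0.001,  0.   ,  0.   ,  0.   ]), 'joint_torque': array([-0.0000e+00, -5.9644e+01,  1.6080e+00, -2.8119e+01,  1.2000e-02,
        9.0000e-03,  0.0000e+00]), 'eef_pos': array([ 0.195, -0.646,  0.23 ]), 'tool_rot': array([ 0.567,  0.422,  0.568, -0.421]), 'contact_force': array([ 0.666,  0.075, -0.011]), 'torque': array([-0.017,  0.059,  0.033]), 'gripper_width': np.float64(1.003)}
scene {'fx': 426.35949847530327, 'fy': 426.35949847530327, 'cx': 316.82353112605733, 'cy': 198.7575209842127, 'T': array([[ 0.40318179, -0.59265327,  0.69728513,  1.41920582],
       [ 0.9149939 ,  0.27371829, -0.2964194 , -0.39338742],
       [-0.01518577,  0.75752254,  0.65263236,  0.94121608],
       [ 0.        ,  0.        ,  0.        ,  1.        ]])}
top {'fx': 438.4290667271841, 'fy': 438.4290667271841, 'cx': 320.73473291741914, 'cy': 192.96495269183825, 'T': array([[ 2.16422128e-02,  9.77517062e-01, -2.09742719e-01,
         2.64157139e-01],
       [-9.99765686e-01,  2.10694952e-02, -4.96489548e-03,
        -3.16252598e-02],
       [-4.34096816e-04,  2.09801025e-01,  9.77744006e-01,
         1.43495608e+00],
       [ 0.00000000e+00,  0.00000000e+00,  0.00000000e+00,
         1.00000000e+00]])}
```

View pics/scene0.png

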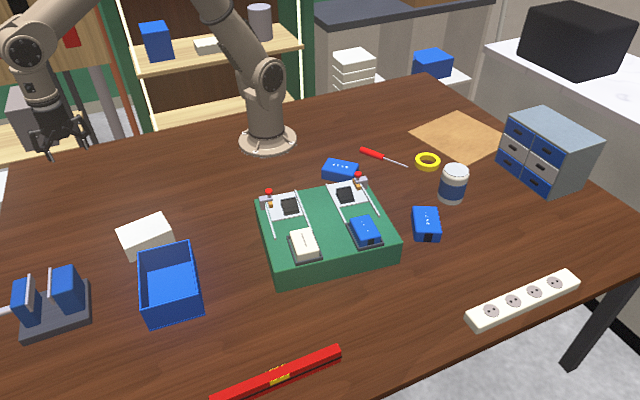

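View pics/top0.png

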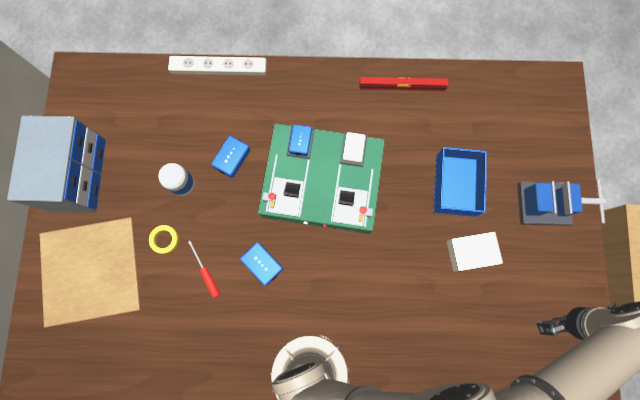

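The top view shows blue blocks at (300,140) in the station's left bay, loose on the bench at (230,156) and (262,263), and on a stand at about (555,197). The one at (300,140) fits: it has a black band and dots, sits in a bay, and looks smallest. I'll confirm with an enlarged crop and measurements.

```bash
cat > h.py <<'E'
import numpy as np,cv2
from station import bot
def cloud(n,d,c=None):
    c=c or bot.calibration(n);v,u=np.mgrid[:400,:640]
    P=np.stack([(u-c['cx'])/c['fx']*d,-(v-c['cy'])/c['fy']*d,-d],-1)
    return P@c['T'][:3,:3].T+c['T'][:3,3]
E
python3 - <<'E'
from h import *
z=np.load("pics/top0.npz");p,d=z['p'],z['d'];W=cloud("top",d)
np.save("pics/W.npy",W)
cr=p[110:290,190:400,::-1];cv2.imwrite("pics/crop0.png",cv2.resize(cr,None,fx=3.3,fy=3.3,interpolation=cv2.INTER_CUBIC))
hsv=cv2.cvtColor(p,cv2.COLOR_RGB2HSV)
blue=((hsv[...,0]>95)&(hsv[...,0]<125)&(hsv[...,1]>120)).astype(np.uint8)
n,l,s,c=cv2.connectedComponentsWithStats(blue)
for i in range(1,n):
    if s[i,4]>150:
        q=W[l==i];t=q[q[:,2]>np.percentile(q[:,2],80)-.006]
        r=cv2.minAreaRect((t[:,:2]*1000).astype(np.float32));print(c[i].round(),r[1],r[0],'z',np.median(t[:,2]).round(4))
# deck
g=((hsv[...,0]>60)&(hsv[...,0]<90)&(hsv[...,1]>80))
m=np.zeros_like(g);m[110:250,240:400]=1
q=W[g&m&(abs(W[...,2]-.1)<.012)]
r=cv2.minAreaRect((q[:,:2]*1000).astype(np.float32));print('deck',r,np.median(q[:,2]))
# black tabs
for nm,(u0,u1,v0,v1) in dict(L=(280,306,178,202),R=(334,360,186,210)).items():
    k=np.zeros_like(g);k[v0:v1,u0:u1]=1
    k&=(p.max(2)<70)
    q=W[k];print(nm,k.sum(),q.min(0).round(3),q.max(0).round(3),np.median(q,0).round(3))
    vv,uu=np.where(k)
    for v in np.unique(vv): 
        a=W[v][k[v]];print(v,uu[vv==v].min(),uu[vv==v].max(),a.mean(0).round(3))
E
```

```text
[ 77. 141.] (892.1943969726562, 98.78144073486328) (461.89190673828125, 371.29296875) z 0.1855
[300. 140.] (501.0092468261719, 69.56742858886719) (510.447998046875, 25.84879493713379) z 0.1367
[ 98. 154.] (889.0567626953125, 101.10770416259766) (460.07342529296875, 370.591064453125) z 0.0599
[231. 156.] (567.6417846679688, 129.43954467773438) (514.2478637695312, 117.36332702636719) z 0.0482
[460. 182.] (225.3733367919922, 666.2708129882812) (444.3946838378906, -333.6052551269531) z 0.085
[ 72. 181.] (827.9318237304688, 105.7140884399414) (392.5069274902344, 365.47418212890625) z 0.1861
[ 93. 190.] (830.1519165039062, 104.9823989868164) (392.86651611328125, 366.466796875) z 0.0609
[539. 199.] (92.69080352783203, 769.865966796875) (435.0940856933594, -379.6221618652344) z 0.1205
[576. 198.] (83.10526275634766, 850.845703125) (393.43463134765625, -439.054443359375) z 0.121
[560. 202.] (77.94771575927734, 824.2987060546875) (391.31768798828125, -425.6001892089844) z 0.0718
[257. 262.] (259.1147155761719, 92.0546646118164) (296.602783203125, 101.9820327758789) z 0.0481
deck ((607.26708984
[... 349 characters left out ...]
 0.065 0.124]
190 285 298 [0.552 0.065 0.126]
191 285 298 [0.548 0.064 0.129]
192 288 298 [0.545 0.059 0.131]
193 292 297 [0.542 0.055 0.131]
195 286 288 [0.538 0.078 0.12 ]
196 292 295 [0.534 0.058 0.122]
R 114 [ 0.264 -0.124  0.112] [ 0.55  -0.032  1.435] [ 0.534 -0.105  0.123]
193 341 352 [ 0.549 -0.099  0.115]
194 341 353 [ 0.545 -0.106  0.117]
195 341 353 [ 0.542 -0.106  0.119]
196 341 353 [ 0.538 -0.105  0.122]
197 340 353 [ 0.515 -0.098  0.217]
198 340 353 [ 0.531 -0.104  0.126]
199 340 353 [ 0.527 -0.104  0.129]
200 342 352 [ 0.524 -0.105  0.129]
201 346 352 [ 0.521 -0.111  0.132]
202 351 352 [ 0.518 -0.119  0.133]
203 340 341 [ 0.516 -0.086  0.121]
204 345 348 [ 0.514 -0.104  0.119]
```

View pics/crop0.png

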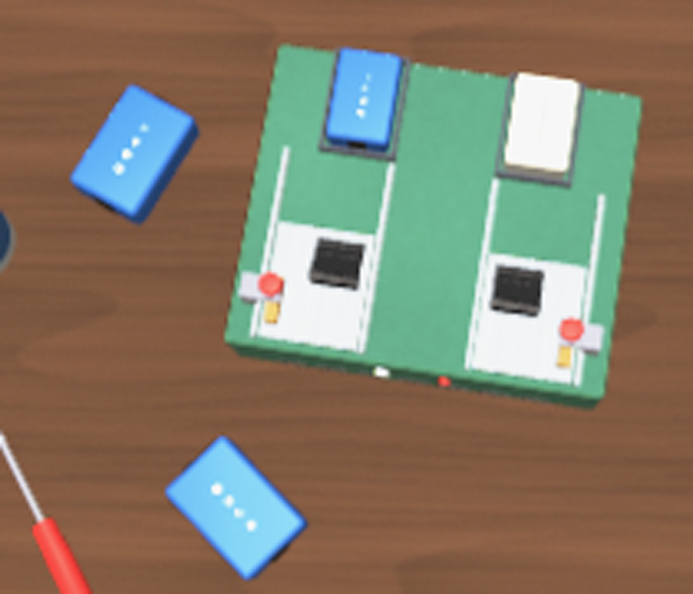

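The crop settles it. The pack in the left bay at (300,140) has a black band and dots, and its top is 36 mm above the deck. The bench lookalikes at (230,156) and (262,263) are larger, with tops at 48 mm. So the left shutter is the one to open, with its tab at about (292,189). Next I'll work out the station axes, the tab pose and the tool shifts.

```bash
cat >> h.py <<'E'
from scipy.spatial.transform import Rotation as R
yaw=np.deg2rad(-7.5); XS=np.array([np.cos(yaw),np.sin(yaw),0]);YS=np.array([-XS[1],XS[0],0])
FACE=np.array([.541,.067,.120])
def tool():
    o=bot.get_obs();return o,R.from_quat(o['tool_rot'],scalar_first=True)
def plan(goal,Rg):
    o,T=tool();print('t',o['t'].round(2),'pos',o['eef_pos'].round(4),'F',o['contact_force'].round(1),'w',round(float(o['gripper_width']),3))
    print('tool axes\n',T.as_matrix().T.round(3))
    print('shift tool mm',(T.inv().apply(goal-o['eef_pos'])*1000).round(1),'rotvec units',(np.rad2deg((T.inv()*Rg).as_rotvec())/6).round(2))
E
python3 - <<'E'
from h import *
for zt in (YS,-YS,XS,-XS):
    x=np.array([0,0,-1.]);M=np.stack([x,np.cross(zt,x),zt],1)
    print(zt.round(2));plan(FACE-.035*XS+[0,0,.13],R.from_matrix(M))
W=np.load('pics/W.npy');q=W[110:250,240:400].reshape(-1,3)
s=(q-FACE);a=np.c_[s@XS,s@YS,q[:,2]]
# profile of station around left lane
for lo in np.arange(-60,60,4):
    k=(abs(a[:,0]*1000-lo)<2)&(abs(a[:,1])<.012);print(lo,k.sum(),np.median(a[k,2]).round(4) if k.any() else '')
k=(abs(a[:,0])<.06)&(abs(a[:,1])<.1)&(a[:,2]>.14);print('tall',(a[k]*1000).round()[:30])
k=(abs(a[:,0]-.012)<.01)&(a[:,2]>.12)&(a[:,2]<.135)&(abs(a[:,1])<.04);print('tab y range',a[k,1].min(),a[k,1].max())
E
```

```text
[0.13 0.99 0.  ]Traceback (most recent call last):
  File "<stdin>", line 4, in <module>
  File "h.py", line 13, in plan
    o,T=tool();print('t',o['t'].round(2),'pos',o['eef_pos'].round(4),'F',o['contact_force'].round(1),'w',round(float(o['gripper_width']),3))
                         ^^^^^^^^^^^^
AttributeError: 'float' object has no attribute 'round'
```

```bash
sed -i "s/o\['t'\].round(2)/round(float(o['t']),2)/" h.py
python3 - <<'E'
from h import *
for zt in (YS,-YS,XS,-XS):
    x=np.array([0,0,-1.]);M=np.stack([x,np.cross(zt,x),zt],1)
    print(zt.round(2));plan(FACE-.035*XS+[0,0,.13],R.from_matrix(M))
W=np.load('pics/W.npy');q=W[110:250,240:400].reshape(-1,3)
s=(q-FACE);a=np.c_[s@XS,s@YS,q[:,2]]
# profile of station around left lane
for lo in np.arange(-60,60,4):
    k=(abs(a[:,0]*1000-lo)<2)&(abs(a[:,1])<.012);print(lo,k.sum(),np.median(a[k,2]).round(4) if k.any() else '')
k=(abs(a[:,0])<.06)&(abs(a[:,1])<.1)&(a[:,2]>.14);print('tall',(a[k]*1000).round()[:30])
k=(abs(a[:,0]-.012)<.01)&(a[:,2]>.12)&(a[:,2]<.135)&(abs(a[:,1])<.04);print('tab y range',a[k,1].min(),a[k,1].max())
E
```

```text
[0.13 0.99 0.  ]
t 0.1 pos [ 0.1947 -0.6458  0.2304] F [-0.4 -0.2  0.8] w 1.0
tool axes
 [[-0.001  0.002 -1.   ]
 [ 0.957  0.289 -0.   ]
 [ 0.289 -0.957 -0.002]]
shift tool mm [ -18.6  505.4 -596.9] rotvec units [-2.595e+01 -1.000e-02 -2.000e-02]
[-0.13 -0.99 -0.  ]
t 0.1 pos [ 0.1947 -0.6458  0.2304] F [-0.4 -0.2  0.8] w 1.0
tool axes
 [[-0.001  0.002 -1.   ]
 [ 0.957  0.289 -0.   ]
 [ 0.289 -0.957 -0.002]]
shift tool mm [ -18.6  505.4 -596.9] rotvec units [ 4.05 -0.02  0.  ]
[ 0.99 -0.13  0.  ]
t 0.1 pos [ 0.1947 -0.6458  0.2304] F [-0.4 -0.2  0.8] w 1.0
tool axes
 [[-0.001  0.002 -1.   ]
 [ 0.957  0.289 -0.   ]
 [ 0.289 -0.957 -0.002]]
shift tool mm [ -18.6  505.4 -596.9] rotvec units [-1.095e+01 -1.000e-02 -1.000e-02]
[-0.99  0.13 -0.  ]
t 0.1 pos [ 0.1947 -0.6458  0.2304] F [-0.4 -0.2  0.8] w 1.0
tool axes
 [[-0.001  0.002 -1.   ]
 [ 0.957  0.289 -0.   ]
 [ 0.289 -0.957 -0.002]]
shift tool mm [ -18.6  505.4 -596.9] rotvec units [ 1.905e+01 -1.000e-02  2.000e-02]
-60 13 0.1034
-56 7 0.1065
-52 11 0.1072
-48 11 0.106
-44 10 0.1067
-40 10 0.1053
-36 8 0.1064
-32 13 0.1069
-28 9 0.1
[... 162 characters left out ...]
195
28 8 0.1154
32 9 0.1136
36 10 0.1116
40 8 0.108
44 9 0.1086
48 11 0.1062
52 6 0.1017
56 7 0.1012
tall [[-11.  81. 143.]
 [-12.  57. 165.]
 [-11.  55. 159.]
 [-11.  51. 166.]
 [ -9.  50. 153.]
 [-16.  60. 165.]
 [-15.  57. 161.]
 [-14.  54. 162.]
 [-14.  51. 165.]
 [-14.  48. 164.]
 [-12.  46. 159.]
 [-16.  75. 140.]
 [-18.  63. 158.]
 [-18.  59. 162.]
 [-18.  56. 162.]
 [-17.  54. 162.]
 [-17.  50. 164.]
 [-16.  48. 162.]
 [-16.  44. 165.]
 [-19.  70. 144.]
 [-21.  62. 161.]
 [-21.  59. 162.]
 [-20.  56. 160.]
 [-21.  52. 168.]
 [-20.  50. 166.]
 [-19.  47. 160.]
 [-19.  44. 162.]
 [-24.  62. 160.]
 [-23.  59. 158.]
 [-24.  55. 162.]]
tab y range -0.022243339486307783 0.02332970843550958
```

```bash
python3 -m jog '-8 30 -20 0 0 0 0; -8 30 -20 0 0 0 0; -8 30 -25 0 0 0 0; -8 30 -25 0 0 0 0; -8 30 -30 0 0 0 0' 60
```

```text
t: 0.6
eef_pos: [0.3045, -0.4868, 0.2712]
tool_rot: [0.567, 0.422, 0.568, -0.422]
contact_force: [1.5, -0.2, 0.1]
gripper_width: 0.143
```

```bash
python3 -m jog '0 30 -38 0 0 0 0; 0 30 -38 0 0 0 0; 0 30 -38 0 0 0 0; 0 30 -38 0 0 0 0; 0 30 -38 0 0 0 0'; python3 -m jog '0 30 -38 0 0 0 0; 0 30 -38 0 0 0 0; 0 30 -38 0 0 0 0; 0 30 -38 0 0 0 0; 0 30 -38 0 0 0 0'; python3 -m jog '0 0 0 0.8 0 0 0; 0 0 0 0.8 0 0 0; 0 0 0 0.8 0 0 0; 0 0 0 0.8 0 0 0; 0 0 0 0.8 0 0 0'; python3 - <<'E'
from h import *
x=np.array([0,0,-1.]);zt=-YS;M=np.stack([x,np.cross(zt,x),zt],1)
plan(FACE-.035*XS+[0,0,.13],R.from_matrix(M))
E
```

```text
t: 1.1
eef_pos: [0.3927, -0.2609, 0.2712]
tool_rot: [0.568, 0.422, 0.568, -0.422]
contact_force: [1.3, 0.3, 0.4]
gripper_width: -0.0
t: 1.6
eef_pos: [0.4815, -0.0359, 0.2712]
tool_rot: [0.568, 0.422, 0.567, -0.422]
contact_force: [1.2, -0.3, 0.1]
gripper_width: 0.005
t: 2.1
eef_pos: [0.4811, -0.0377, 0.2709]
tool_rot: [-0.466, -0.531, -0.467, 0.532]
contact_force: [0.3, 0.6, 0.5]
gripper_width: 0.001
t 2.1 pos [ 0.4811 -0.0377  0.2709] F [0.3 0.6 0.5] w 0.001
tool axes
 [[-0.001 -0.    -1.   ]
 [ 0.992 -0.129 -0.001]
 [-0.129 -0.992  0.   ]]
shift tool mm [  20.9   10.9 -111.6] rotvec units [0.01 0.   0.01]
```

```bash
python3 -m jog '0 3 -37 0 0 0 0; 0 4 -37 0 0 0 0; 0 4 -38 0 0 0 0; 20 0 0 0 0 0 0; 20 0 0 0 0 0 0'; python3 - <<'E'
from h import *
for n in ("wrist","scene"):
    c=bot.calibration(n);p,d=bot.read_camera(n)
    cv2.imwrite(f"pics/{n}1.png",p[:,:,::-1] if n=="wrist" else cv2.resize(p[130:300,210:430,::-1],None,fx=3,fy=3))
    if n=="wrist":
        W=cloud(n,d,c);np.save('pics/Ww.npy',W)
        s=W.reshape(-1,3)-FACE;a=np.c_[s@XS,s@YS,W.reshape(-1,3)[:,2]]
        for lo in np.arange(-16,12,2):
            k=(abs(a[:,0]*1000-lo)<1)&(abs(a[:,1])<.008)&(a[:,2]<.14);print(lo,k.sum(),np.median(a[k,2]).round(4) if k.any() else '')
x=np.array([0,0,-1.]);zt=-YS;M=np.stack([x,np.cross(zt,x),zt],1)
plan(FACE-.035*XS,R.from_matrix(M))
E
```

```text
t: 2.6
eef_pos: [0.5066, 0.0737, 0.231]
tool_rot: [0.468, 0.53, 0.468, -0.529]
contact_force: [0.4, -0.4, 0.0]
gripper_width: -0.001
-16 41 0.1049
-14 39 0.1049
-12 36 0.1049
-10 0 
-8 0 
-6 16 0.1301
-4 42 0.1312
-2 50 0.1307
0 49 0.1309
2 56 0.1299
4 49 0.129
6 55 0.128
8 59 0.1266
10 49 0.1251
t 2.7 pos [0.5044 0.0717 0.2286] F [-1.2  0.3  0. ] w -0.001
tool axes
 [[-0.006 -0.001 -1.   ]
 [ 0.992 -0.125 -0.005]
 [-0.125 -0.992  0.002]]
shift tool mm [108.6   2.5  -0.3] rotvec units [0.05 0.02 0.05]
```

View pics/wrist1.png

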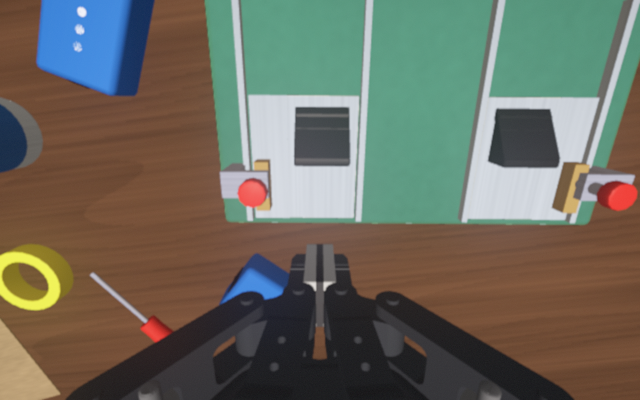

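View pics/scene1.png

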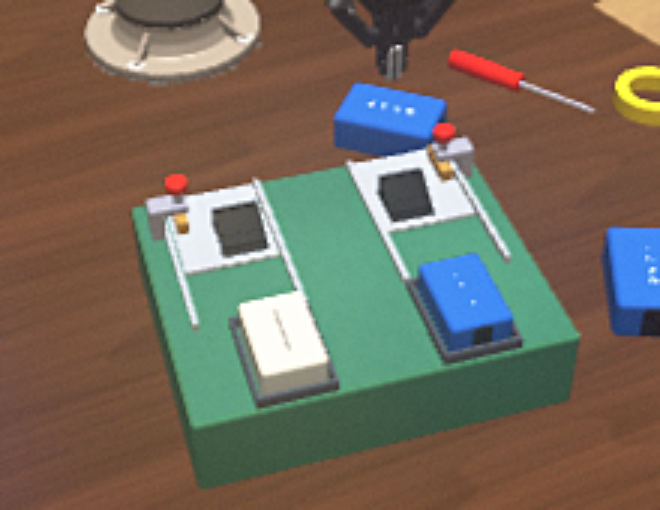

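The wrist view shows the left tab at (322,150) straight ahead of the closed fingers at (320,255), with the red pin head at (252,193). Before going down I'll check how wide the finger linkage is at the pin-head height.

```bash
python3 - <<'E'
from h import *
W=np.load('pics/Ww.npy').reshape(-1,3);o,T=tool()
L=T.inv().apply(W-o['eef_pos'])*1000
k=(abs(L[:,1])<60)&(L[:,0]<5)&(L[:,0]>-120);L=L[k]
for h in range(0,110,10):
    b=L[(L[:,0]<-h+5)&(L[:,0]>-h-5)]
    if len(b):print(h,len(b),'z',b[:,2].min().round(),b[:,2].max().round(),'y',b[:,1].min().round(),b[:,1].max().round())
x=np.array([0,0,-1.]);zt=-YS;M=np.stack([x,np.cross(zt,x),zt],1)
plan(FACE-.035*XS,R.from_matrix(M))
E
```

```text
0 1 z -7.0 -7.0 y 13.0 13.0
10 418 z -15.0 11.0 y 8.0 14.0
20 632 z -16.0 12.0 y 8.0 14.0
30 695 z -15.0 12.0 y 8.0 14.0
40 938 z -23.0 19.0 y -9.0 16.0
50 3343 z -38.0 35.0 y -10.0 16.0
60 6473 z -46.0 43.0 y -9.0 18.0
70 7445 z -54.0 51.0 y -8.0 20.0
80 10639 z -63.0 59.0 y -5.0 20.0
90 7384 z -64.0 60.0 y 8.0 23.0
100 283 z -20.0 17.0 y 20.0 23.0
t 2.7 pos [0.5044 0.0717 0.2286] F [-1.2  0.3  0. ] w -0.001
tool axes
 [[-0.006 -0.001 -1.   ]
 [ 0.992 -0.125 -0.005]
 [-0.125 -0.992  0.002]]
shift tool mm [108.6   2.5  -0.3] rotvec units [0.05 0.02 0.05]
```

```bash
python3 -m jog '25 0 5 0 0 0 0; 25 0 0 0 0 0 0; 25 0 0 0 0 0 0; 20 0 0 0 0 0 0; 13 0 0 0 0 0 0';python3 -m jog '0 0 0 0 0 0 0; 0 0 0 0 0 0 0';python3 - <<'E'
from h import *
x=np.array([0,0,-1.]);zt=-YS;M=np.stack([x,np.cross(zt,x),zt],1)
plan(FACE,R.from_matrix(M))
E
```

```text
t: 3.2
eef_pos: [0.5055, 0.0666, 0.1226]
tool_rot: [-0.467, -0.53, -0.467, 0.531]
contact_force: [0.9, -0.6, 0.1]
gripper_width: -0.001
t: 3.4
eef_pos: [0.5063, 0.0671, 0.1241]
tool_rot: [0.468, 0.531, 0.467, -0.53]
contact_force: [-0.0, 0.1, 0.3]
gripper_width: 0.001
t 3.4 pos [0.5063 0.0671 0.1241] F [-0.   0.1  0.3] w 0.001
tool axes
 [[ 0.001  0.    -1.   ]
 [ 0.992 -0.126  0.001]
 [-0.126 -0.992 -0.   ]]
shift tool mm [ 4.1 34.4 -4.3] rotvec units [ 0.04 -0.   -0.01]
```

```bash
python3 -m jog '3 4 0 0 0 0 0; 0 4 0 0 0 0 0; 0 4 0 0 0 0 0; 0 3 0 0 0 0 0; 0 3 0 0 0 0 0'; python3 -m jog '0 3 0 0 0 0 0; 0 3 0 0 0 0 0; 0 3 0 0 0 0 0; 0 0 0 0 0 0 0'
```

```text
t: 3.9
eef_pos: [0.5238, 0.0648, 0.1204]
tool_rot: [-0.467, -0.53, -0.468, 0.531]
contact_force: [-4.9, 1.2, 3.2]
gripper_width: 0.002
t: 4.3
eef_pos: [0.5315, 0.0638, 0.12]
tool_rot: [-0.467, -0.53, -0.468, 0.531]
contact_force: [-4.4, 0.2, 2.0]
gripper_width: -0.0
```

```bash
python3 -m jog '0 4 0 0 0 0 0; 0 4 0 0 0 0 0; 0 4 0 0 0 0 0; 0 4 0 0 0 0 0; 0 4 0 0 0 0 0'; python3 -m jog '0 4 0 0 0 0 0; 0 4 0 0 0 0 0; 0 2 0 0 0 0 0; 0 0 0 0 0 0 0'; python3 - <<'E'
from h import *
for n in ("scene","wrist","top"):
    p,d=bot.read_camera(n);
    if n=="scene":p=cv2.resize(p[130:300,210:430],None,fx=3,fy=3)
    if n=="top":p=cv2.resize(p[110:250,240:400],None,fx=4,fy=4)
    cv2.imwrite(f"pics/{n}2.png",p[:,:,::-1])
E
```

```text
t: 4.8
eef_pos: [0.5503, 0.0613, 0.1199]
tool_rot: [-0.467, -0.529, -0.468, 0.532]
contact_force: [-7.6, 0.0, 5.1]
gripper_width: 0.004
t: 5.2
eef_pos: [0.5607, 0.0599, 0.1199]
tool_rot: [-0.467, -0.529, -0.468, 0.532]
contact_force: [-7.4, -0.0, 4.0]
gripper_width: 0.001
```

View pics/scene2.png

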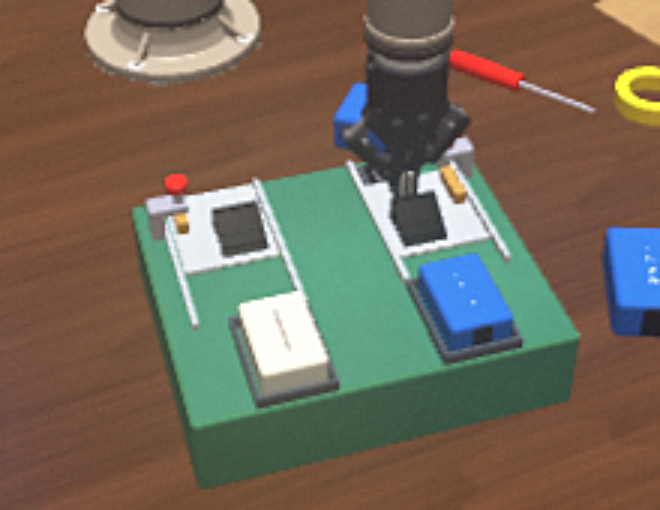

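View pics/wrist2.png

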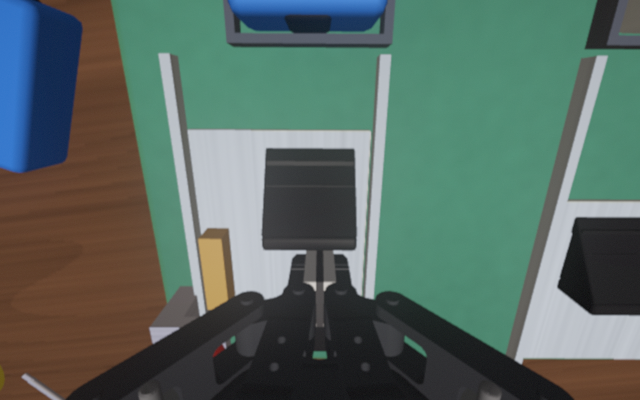

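The shutter has travelled about 40 mm: the spring force is 7.4 N, and the brass bar at (215,260) has cleared the bracket. I'll push a few millimetres more for margin, then back off gently.

```bash
python3 -m jog '0 3 0 0 0 0 0; 0 2 0 0 0 0 0; 0 0 0 0 0 0 0'; python3 -m jog '0 -3 0 0 0 0 0; 0 -4 0 0 0 0 0; 0 -4 0 0 0 0 0; 0 -4 0 0 0 0 0; 0 -4 0 0 0 0 0';python3 -m jog '0 -5 0 0 0 0 0; 0 -5 0 0 0 0 0; 0 -5 0 0 0 0 0; 0 0 0 0 0 0 0'; python3 - <<'E'
from h import *
c=bot.calibration("wrist")
for n in ("wrist","scene"):
    p,d=bot.read_camera(n)
    if n=="scene":p=cv2.resize(p[130:300,210:430],None,fx=3,fy=3)
    else:
        W=cloud(n,d,c);s=W.reshape(-1,3)-FACE;a=np.c_[s@XS,s@YS,W.reshape(-1,3)[:,2]]
        for lo in np.arange(-16,60,4):
            k=(abs(a[:,0]*1000-lo)<1)&(abs(a[:,1]-.005)<.008)&(a[:,2]<.14);print(lo,k.sum(),np.median(a[k,2]).round(4) if k.any() else '')
    cv2.imwrite(f"pics/{n}3.png",p[:,:,::-1])
E
```

```text
t: 5.65
eef_pos: [0.5655, 0.0592, 0.1199]
tool_rot: [-0.467, -0.529, -0.468, 0.532]
contact_force: [-6.8, 0.4, 4.5]
gripper_width: -0.002
t: 6.15
eef_pos: [0.5489, 0.0617, 0.1205]
tool_rot: [0.468, 0.531, 0.467, -0.53]
contact_force: [-0.4, -0.3, -0.0]
gripper_width: 0.002
t: 6.55
eef_pos: [0.5328, 0.0637, 0.1203]
tool_rot: [-0.468, -0.53, -0.468, 0.531]
contact_force: [-1.2, 0.5, 0.1]
gripper_width: 0.0
-16 5 0.1048
-12 31 0.1047
-8 56 0.1049
-4 93 0.1049
0 278 0.1306
4 268 0.1282
8 89 0.1051
12 92 0.1049
16 98 0.1049
20 0 
24 0 
28 97 0.1306
32 152 0.1311
36 175 0.1294
40 170 0.1268
44 167 0.1243
48 164 0.1219
52 154 0.1192
56 166 0.1167
```

View pics/scene3.png

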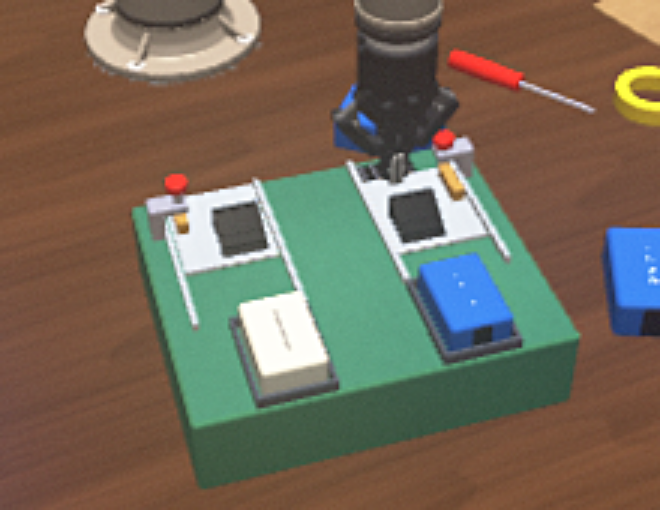

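View pics/wrist3.png

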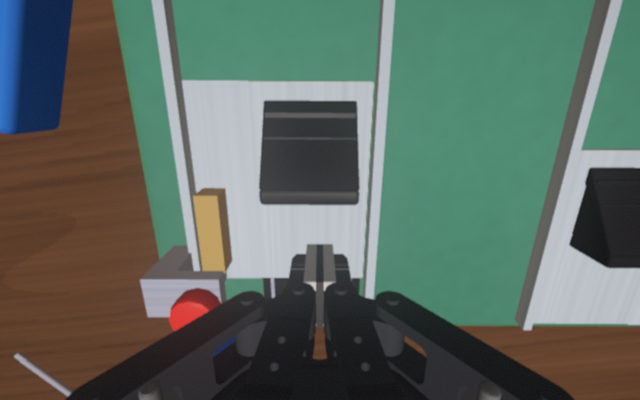

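It caught: the tab edge moved from about −6 to 27 mm, which is 33 mm of travel, and the brass bar rests behind the dropped red pin at (196,310). I'll retract upward and check.

```bash
python3 -m jog '-15 0 0 0 0 0 0; -25 0 0 0 0 0 0; -30 0 0 0 0 0 0; -30 0 0 0 0 0 0; 0 0 0 0 0 0 0'; python3 -m jog '0 -40 0 0 0 0 0; 0 -20 0 0 0 0 0; 0 0 0 0 0 0 0; 0 0 0 0 0 0 0'; python3 - <<'E'
from h import *
for n in ("scene","top"):
    p,d=bot.read_camera(n)
    if n=="scene":cv2.imwrite("pics/scene4.png",cv2.resize(p[130:300,210:430,::-1],None,fx=3,fy=3))
    else:
        cv2.imwrite("pics/top4.png",p[:,:,::-1])
        z=np.load('pics/top0.npz')['p'];D=np.abs(z.astype(int)-p).max(2)
        v,u=np.where(D>60);k=v<250;k&=u>100;print('diff',k.sum(),u[k].min(),u[k].max(),v[k].min(),v[k].max())
E
```

```text
t: 7.15
eef_pos: [0.5364, 0.0643, 0.2246]
tool_rot: [0.469, 0.533, 0.466, -0.528]
contact_force: [0.3, 0.3, 0.2]
gripper_width: -0.004
t: 7.55
eef_pos: [0.4743, 0.0709, 0.2203]
tool_rot: [0.468, 0.531, 0.467, -0.53]
contact_force: [0.4, 0.1, -0.4]
gripper_width: -0.001
diff 3767 247 319 156 249
```

View pics/scene4.png

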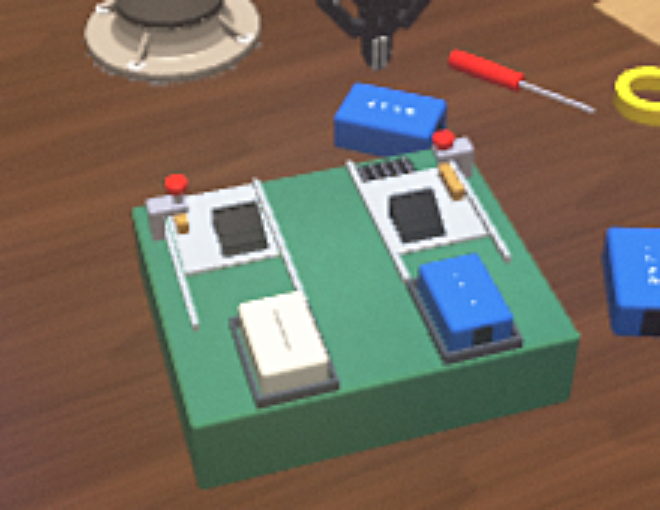

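View pics/top4.png

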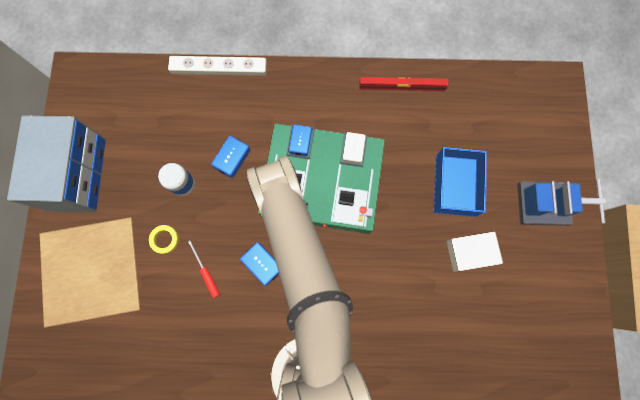

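The scene crop shows the left shutter half open on its dropped pin (443,140), with the vent slots visible at (385,168). The right shutter is still closed, and the top view shows nothing else moved.

```bash
python3 -c "
from station import bot
bot.hand_in()"
```

```text
the job is handed in; nothing more can be done
```

The left shutter, in front of the blue battery pack, is half open and resting on its dropped stop pin. The job was handed in after about 7.7 s of the 35 s allowed, and the hand-in reports no verdict.

**What I did:** I pushed the left thumb tab with the closed fingertips about 44 mm towards the pack, then backed off and retracted.

**Last checks:**
- **Shutter travel:** after release, depth readings put the tab about 33 mm from its closed position.
- **Pin:** the red pin head sits lower, behind the brass bar. I judged this by eye and did not measure the drop.
- **Contact:** the tool force was back to about zero.
- **Everything else:** the right shutter looks closed, and the packs and bystanders appear unmoved in the top and scene views. In the last top view the arm covered most of the left shutter and its pin, so that check rests on the wrist and scene pictures.

No check failed. The only disagreement was the closed tab edge, which the top and wrist cameras placed a few millimetres apart. That was within the margin I left.

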